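# Clear and spring open the yellow touch-latch lid

### The job

A round tub is standing on the yellow lid of the butcher's wrapping station. Push the tub sideways, sliding it without lifting or tipping it, until it stands wholly on the plain steel top in the middle; then press down the front of the yellow lid, where the black spot marks the catch, so that the touch catch lets go, and let the lid spring up ajar. Grasp nothing, keep the white lid shut, leave the jar, the trays and the knife where they are, and finish clear of everything.

Things in the scene. Friction and masses are not known exactly. Their poses are not given: they have to be found in the camera images.
- deck: plain steel block in the middle of the wrapping station, fixed, 200 (x) by 180 (y) by 118 mm high with a flat top. Origin: centre of its underside, on the table. x points away from the lids' front edges towards their hinges, y along the row, z up. The two lidded cabinets stand against its +y and -y sides (1 mm gaps), one on each side, with the same heading; which one is on which side varies
- yellow_cab: steel cabinet with the yellow lid, fixed, 200 (x) by 160 (y) by 118 mm high, walls 4 mm; origin: centre of its underside, on the table; axes parallel to the deck's. The lid (187 mm in x, 149 mm in y, 8 mm thick) lies between the walls as its top; the lid's upper face is 2 mm above the steel tops, 120 mm above the table. Its hinge runs along y at the far (+x) edge, its free front edge is at -x
- yellow_pad (a point): centre of the black press spot (32 mm across, level with the lid) on the upper face of the yellow lid, midway along the lid's front edge and 25 mm in from it; moves with the lid, 165 mm from the hinge line
- yellow_lid (a joint): angle of the yellow lid in rad: 0 shut and latched, positive open (front edge up), negative pressed in. The touch catch holds it at 0; pressing the spot down about 5 mm (about 7 N) trips the catch, at 8 mm the lid meets a firm stop (-0.05 rad). When the finger then rises, the spring lifts the lid within a second to about 0.5 rad (28 degrees; the front edge then stands about 90 mm above its shut height), where it stays
- white_cab: cabinet the same in every way except that its lid is white and must stay shut; origin: centre of its underside, axes parallel to the deck's
- white_lid (a joint): angle of the white lid in rad, as for the yellow lid; it has the same catch
- tub: loose closed round tub, white with a blue cap, 65 mm high, 92 mm in diameter (the cap, its top 9 mm, 96 mm), 180 to 350 g; starts upright on the yellow lid, slides with a push of 0.5 to 4 N. Origin: centre of its underside, z up
- jar: loose spice jar with a black cap, 48 mm in diameter, 85 mm high, standing on the white lid; origin: centre of its underside. Leave alone
- trays: loose stack of white foam trays, 138 by 178 by 55 mm high, on the table beyond one end of the station; origin: centre of its underside. Leave alone
- knife: loose knife with a red handle, 290 mm long, 18 mm high, lying flat on the table beyond the other end of the station; origin under its middle, blade towards its +x. Leave alone
Not all that is in view belongs to the job. What is shaped like the tub but orange or red is not meant.

How it is judged:
By the outcome, as a careful person would: the job done as asked, in the order asked, and still so for the second after the job is handed in, with the robot touching nothing.
It also fails if it takes over 43 s, if anything falls off the work surface, if the arm or the gripper's body presses on something with over 40 N, if the wrist force passes 120 N, or if a joint passes its speed limit or range.

### The arm

A 7-joint arm with a two-finger parallel gripper is mounted at the origin on the work surface. World frame = base frame: x ahead of the robot, y to its left, z up, the work surface at z = 0. Lengths are in m, angles in degrees, forces in N, time in s.
With the tool pointing down it reaches from about 0.425 to 1.025 m from the base axis. Payload 9.4 kg.
Tool frame: the origin (TCP) lies at the very end of the fingers, on their centre line; the grasp point (between the pads) lies grip_depth behind it (grip_depth is the distance from the TCP to the grasp point, in m); y points along the fingers, x is the direction in which the jaws open and shut, and the axes are right-handed (so a half turn about y gives the same grasp; the last joint's range is limited). The gripper opens to 85 mm and grips with 20 to 120 N. Pads are 22 mm wide; open, the fingers measure 114 mm over their backs; the gripper's body (76 mm by 85 mm) begins 54 mm behind the grasp point. The pads swing forward as they close: fully open they stand 13 mm farther back than shut.
Start: joints at [-68.222, 34.337, -0.143, 91.639, 0.103, 54.024, -4.572], TCP at [0.32, 0.651, 0.231] pointing down, gripper open.
Joint ranges: [-147.43, 147.43], [-19.82, 112.94], [-74.19, 73.91], [6.32, 146.72], [-59.91, 239.91], [6.04, 106.73], [-150.56, 150.56]. Speed limits (degrees/s): [127.2, 127.2, 172.46, 172.46, 180, 180, 180].

### API

Orientations are given as a 3x3 rotation matrix whose columns are the frame's x, y, z axes.
In Python, from station import state, grab_frame, camera_info, job_done, grip_depth gives the robot as it stands.
- The arm moves only by the tool jog_arm, never from a script. Its argument "moves" is one flat list of numbers, 4 for each row, row after row: the shift along the tool's x, y, z in cm, then the turn about the tool's y in rad. A call has 1 to 12 rows; each row shifts and turns the commanded pose from where the row before left it, along the tool's axes as they then stand; what a row does not reach is not made up. A row lasts 1/10 s, in which the tool goes at most 50 mm and 8.59 degrees, less where a joint would pass 70% of its speed; a pose out of reach is approached as far as the arm can. A call with a gripper value outside its range is refused whole. "jaw" is the gripper's target within -1 to 1 (fully open at 1, half-way at 0, shut at -1), set as the call begins (left out, the last holds). The fingers move at their own pace and stop on an object; "force" is the grip in N (left out, the last holds). Time passes only in rows, so rows that do not move let the fingers close. It gives the time, the measured TCP pose, the force and the opening at its end, in the units of the state.
- state(): the state, without advancing time (a new reading comes with each control period).
- grab_frame(name): name is "side" or "top"; returns the picture (400x640x3 uint8, blue, green, red); there is no depth.
- camera_info(name): a dict with "mtx" (3x3 intrinsics, pixels), "k1" (the pictures are not rectified: a ray, as slopes to the right and down, at radius r is drawn at 1 + k1 r^2 times it, then the intrinsics apply), "camera_from_world" (4x4, takes a point from world to camera coordinates). Camera axes: x right, y up, looking along -z (the intrinsics and any distortion apply to the point x, -y, -z); pixel columns grow to the right and rows downward; lengths in m; the calibration is good to about 2 mm. A picture is of the moment at which its call begins. camera_info takes no time and is no camera call.
- job_done(): hands the job in, once; it reports no verdict.
The state is a dict: "t": time; "q": joint angles; "qvel": joint speeds; "effort": joint torques, N m; "eef_pos": TCP position; "tcp_rot": TCP orientation; "wrist_force": force on the tool from outside, world axes, zero at the start; "torque": the same for the moment, N m; "opening": finger opening in m.
Only numpy, scipy, OpenCV 4.12 (cv2) and the standard library are available. Lean on these libraries where they do the work, as an engineer would, in place of code of your own. Each camera call takes 0.05 s, during which the arm holds its last target.

## Working session

There is one attempt and no reset: what is moved stays moved. The work goes in short steps, Python scripts to look and compute and a tool call to move; the robot and the scene stay as the last step left them, time stands still between calls to the robot, and variables do not carry over. Pictures are saved under pics/ and viewed, and the job is handed in when it is done.

Besides the shell and the picture viewer there is one more tool, called after "Call:" as name(argument=value, ...) on one line, values as JSON. jog_arm: Moves the arm, as the interface text tells. Its arguments: {"type":"object","properties":{"moves":{"type":"array"},"jaw":{"type":"number"},"force":{"type":"number"}},"required":["moves"]}

```bash
mkdir -p pics
python3 - <<'E'
from station import *
import cv2
for n in("side","top"):
    cv2.imwrite(f"pics/{n}0.png",grab_frame(n)); c=camera_info(n); print(n,c)
s=state();print(s, grip_depth)
E
```

```text
side {'mtx': array([[374.56976307,   0.        , 318.08249547],
       [  0.        , 374.56976307, 199.2092923 ],
       [  0.        ,   0.        ,   1.        ]]), 'k1': 0.007772062297648393, 'camera_from_world': array([[ 0.77572445, -0.63097502,  0.01104991, -0.40772253],
       [ 0.47317916,  0.59313647,  0.65137594, -0.31901531],
       [-0.41755604, -0.50005966,  0.75867469, -0.94193488],
       [ 0.        ,  0.        ,  0.        ,  1.        ]])}
top {'mtx': array([[505.42492938,   0.        , 318.25369252],
       [  0.        , 505.42492938, 202.22616971],
       [  0.        ,   0.        ,   1.        ]]), 'k1': 0.001069168187610613, 'camera_from_world': array([[-1.89561614e-03, -9.99998163e-01, -2.85669056e-04,
        -1.49309218e-02],
       [ 9.81468024e-01, -1.91522903e-03,  1.91616415e-01,
        -5.38324787e-01],
       [-1.91616610e-01,  8.28561248e-05,  9.81469851e-01,
        -1.46358214e+00],
       [ 0.00000000e+00,  0.00000000e+00,  0.00000000e+00,
         1.00000000e+00]])}
{'t': 0.1, 'q': array([-68.2243385 ,  34.38134277,  -0.14525055,  91.67509299,
         0.10343122,  54.02402689,  -4.57128538]), 'qvel': array([ 0.02982116, -0.05119153,  0.07719985, -0.06028156,  0.03222669,
        0.06148691,  0.00639123]), 'effort': array([ 6.19778439e-03, -7.77995110e+01,  1.57107007e+00, -2.58627605e+01,
        1.27884347e-02,  5.54573780e-03, -1.92178169e-05]), 'eef_pos': array([0.31958931, 0.65030177, 0.23049348]), 'tcp_rot': array([[ 4.40976050e-01, -4.90143321e-04, -8.97518737e-01],
       [ 8.97517786e-01, -1.31392670e-03,  4.40976301e-01],
       [-1.39541542e-03, -9.99999017e-01, -1.39497861e-04]]), 'wrist_force': array([ 0.15238568, -0.08512548, -0.21986398]), 'torque': array([ 0.02257584, -0.01375555,  0.02315848]), 'opening': 0.08539237129261121} 0.0187
```

View pics/side0.png

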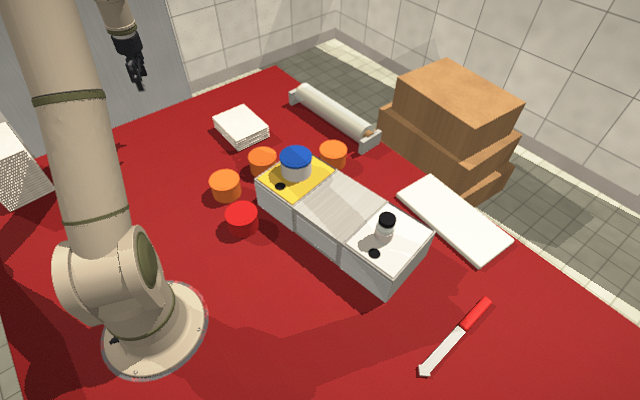

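View pics/top0.png

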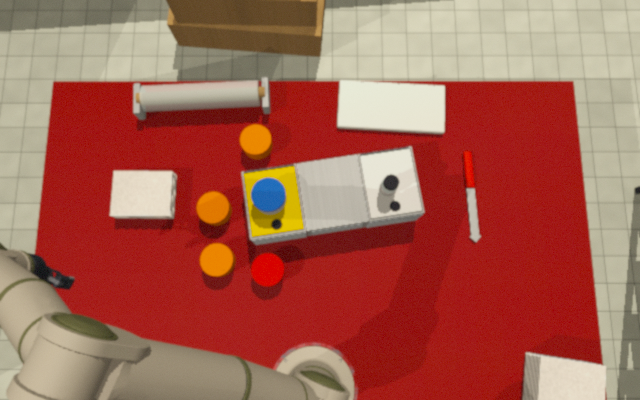

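The white tub with the blue cap is at (268,195) in the top view and (295,162) in the side view. The other tub shapes are orange at (256,141), (213,208) and (216,260), and red at (268,269), so they aren't meant. The yellow pad is at (277,224). I'll confirm this in an enlarged crop and take measurements from it.

```bash
cat > h.py <<'E'
import numpy as np, cv2
from station import *
def cam(n):
    c=camera_info(n); return c["mtx"],c["k1"],c["camera_from_world"]
def ray(n,u,v):
    K,k,T=cam(n)
    p=cv2.undistortPoints(np.array([[[u,v]]],float),K,np.array([k,0,0,0.]))[0,0]
    d=T[:3,:3].T@np.array([p[0],-p[1],-1]); o=-T[:3,:3].T@T[:3,3]; return o,d
def atz(n,u,v,z):
    o,d=ray(n,u,v); return o+d*(z-o[2])/d[2]
def proj(n,P):
    K,k,T=cam(n); P=np.atleast_2d(P); X=P@T[:3,:3].T+T[:3,3]
    X=X*np.array([1,-1,-1]); return cv2.projectPoints(X,np.zeros(3),np.zeros(3),K,np.array([k,0,0,0.]))[0][:,0]
E
python3 - <<'E'
from h import *
im=cv2.imread("pics/top0.png"); 
cv2.imwrite("pics/ct0.png",cv2.resize(im[140:250,235:435],None,fx=4,fy=4,interpolation=cv2.INTER_CUBIC))
im2=cv2.imread("pics/side0.png")
cv2.imwrite("pics/cs0.png",cv2.resize(im2[130:310,240:440],None,fx=3.3,fy=3.3,interpolation=cv2.INTER_CUBIC))
h=cv2.cvtColor(im,cv2.COLOR_BGR2HSV)
b=((h[...,0]>100)&(h[...,0]<125)&(h[...,1]>150)&(h[...,2]>60)).astype(np.uint8)
n,l,st,ce=cv2.connectedComponentsWithStats(b)
for i in range(1,n):
    if st[i,4]>100: print(st[i],ce[i],atz("top",*ce[i],.185))
h=cv2.cvtColor(im2,cv2.COLOR_BGR2HSV)
b=((h[...,0]>100)&(h[...,0]<125)&(h[...,1]>150)&(h[...,2]>60)).astype(np.uint8)
n,l,st,ce=cv2.connectedComponentsWithStats(b)
for i in range(1,n):
    if st[i,4]>100: print(st[i],ce[i],atz("side",*ce[i],.182))
print("pad",atz("top",277,224,.12),"pad side",atz("side",280,186,.12))
E
```

```text
[252 179  33  32 827] [267.96614268 194.54050786] [0.53405645 0.12173774 0.185     ]
[280 145  32  23 573] [295.2443281  156.53926702] [0.53508534 0.11989304 0.182     ]
pad [0.46229907 0.10123438 0.12      ] pad side [0.46311028 0.10171813 0.12      ]
```

View pics/ct0.png

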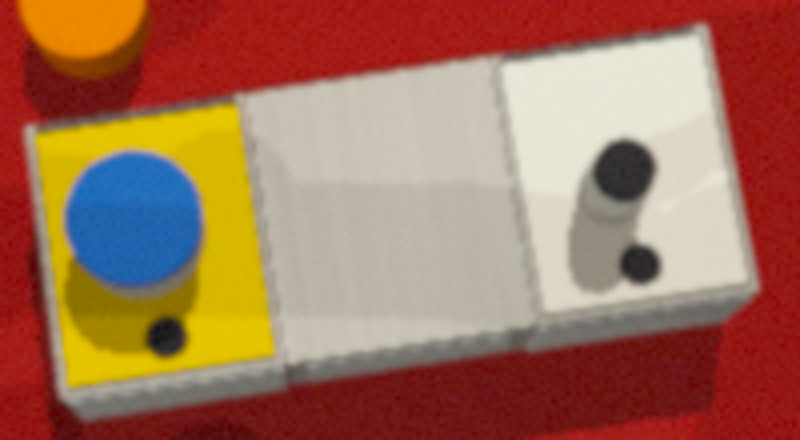

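View pics/cs0.png

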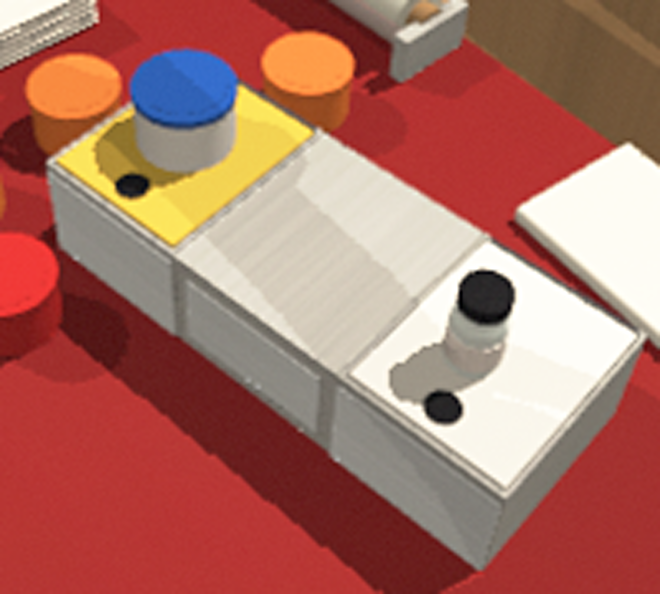

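Both crops agree. The only blue-capped white tub stands on the yellow lid, with its cap centre near (268,195) in the top view. The pads are at (276.5,224) on yellow and (395,206) on white. Next I'll fit the station pose.

Run:
```python
from h import *
from scipy.optimize import least_squares
f=lambda a,b:(235+(a+.5)/4-.5,140+(b+.5)/4-.5)
obs=[((166,336),(-.0685-0,.171,.12)),((640,264),(-.0685,-.171,.12)),((28,128),(.1,.251,.118)),((706,26),(.1,-.251,.118)),((757,292),(-.1,-.251,.118)),((62,395),(-.1,.251,.118))]
P=np.array([atz("top",*f(*o[0]),o[1][2])[:2] for o in obs])
print(P.round(4)); print("pad dist",np.linalg.norm(P[0]-P[1]),"corner", np.linalg.norm(P[2]-P[3]),np.linalg.norm(P[3]-P[4]))
L=np.array([o[1][:2] for o in obs])
def res(p):
    c,s=np.cos(p[2]),np.sin(p[2]);r=L.copy(); r[:2,0]=p[3]
    return (r@np.array([[c,s],[-s,c]])+p[:2]-P).ravel()
r=least_squares(res,[.55,-.05,0,-.0685]);print(r.x,np.degrees(r.x[2]),r.fun.round(4))
c,s=np.cos(r.x[2]),np.sin(r.x[2]);R=np.array([[c,-s],[s,c]]);o=r.x[:2]
np.save("st.npy",r.x[:3])
for nm,p in(("tub top",atz("top",267.97,194.54,.185)),("tub side",(.5351,.1199)),("pad",P[0]),
 ("jar",atz("top",*f(624,170),.205)),("orange1",atz("top",256,139,.065)),("orange2",atz("top",213,206,.065)),("orange3",atz("top",216,258,.065)),("red",atz("top",268,267,.065))):
    print(nm,np.array(p)[:2].round(4),"local",(R.T@(np.array(p)[:2]-o)).round(4))
```

```text
[[ 0.4634  0.1037]
 [ 0.5147 -0.2342]
 [ 0.6163  0.2061]
 [ 0.6923 -0.2883]
 [ 0.4946 -0.3173]
 [ 0.4217  0.1768]]
pad dist 0.3418058467285685 corner 0.5002087273259328 0.19984066990058377
[ 0.55619189 -0.05550328  0.14937907 -0.06784855] 8.558790359339746 [ 0.0003 -0.0002 -0.0002 -0.0005  0.0014  0.0015  0.0001 -0.0005  0.0001
 -0.0012 -0.0017  0.001 ]
tub top [0.5341 0.1217] local [0.0045 0.1786]
tub side [0.5351 0.1199] local [0.0052 0.1766]
pad [0.4634 0.1037] local [-0.0681  0.1713]
jar [ 0.5636 -0.2123] local [-0.016  -0.1561]
orange1 [0.7324 0.1734] local [0.2083 0.2001]
orange2 [0.525  0.2965] local [0.0215 0.3527]
orange3 [0.371  0.2819] local [-0.1329  0.3612]
red [0.3447 0.1301] local [-0.1816  0.2151]
```

Call:
jog_arm(moves=[0,0,0,0.138,0,0,0,0.138,0,0,0,0.138,0,0,0,0.138,0,0,0,0.138,0,0,0,0.138,0,0,0,0.138,0,0,0,0], jaw=0.18, force=20)

```text
t: 0.9
eef_pos: [0.3193, 0.6506, 0.2307]
tcp_rot: [[0.989, -0.0, -0.146], [0.146, -0.001, 0.989], [-0.0, -1.0, -0.001]]
wrist_force: [-0.4, -0.6, -0.3]
opening: 0.0504
```

```bash
cat >> h.py <<'E'
def loc(p):
    a=np.load("st.npy");c,s=np.cos(a[2]),np.sin(a[2]);R=np.array([[c,-s],[s,c]]);return R.T@(np.array(p)[:2]-a[:2])
def wor(p):
    a=np.load("st.npy");c,s=np.cos(a[2]),np.sin(a[2]);R=np.array([[c,-s],[s,c]]);return R@np.array(p)+a[:2]
def go(x,y,z):
    s=state();T=s["tcp_rot"];w=wor((x,y));d=np.array([w[0],w[1],z])-s["eef_pos"]
    print("t",s["t"],"q",s["q"].round(1),"loc",loc(s["eef_pos"]).round(4),s["eef_pos"].round(4),"F",s["wrist_force"].round(2),"op",s["opening"])
    yaw=np.arctan2(T[1,0],T[0,0]);print("yaw",np.degrees(yaw),"turn",-(np.load("st.npy")[2]-yaw),"move cm",(T.T@d*100).round(2))
E
python3 -c "
from h import *
go(.005,.275,.2305)"
```

```text
t 0.9 q [-77.7  35.1  15.4  92.4 -10.8  54.1 -50.2] loc [-0.1291  0.7335] [0.3193 0.6506 0.2307] F [-0.37 -0.61 -0.34] op 0.05043544106592919
yaw 8.392987029869918 turn -0.0028938140100174536 move cm [ 13.55   0.07 -45.81]
```

Call:
jog_arm(moves=[1.1,0,-3.8,0,1.1,0,-3.8,0,1.1,0,-3.8,0,1.1,0,-3.8,0,1.1,0,-3.8,0,1.1,0,-3.8,0,1.1,0,-3.8,0,1.1,0,-3.8,0,1.1,0,-3.8,0,1.1,0,-3.8,0,1.1,0,-3.8,0,1.1,0,-3.8,-0.003])

```text
t: 2.1
eef_pos: [0.518, 0.2176, 0.2313]
tcp_rot: [[0.988, 0.0, -0.155], [0.155, -0.0, 0.988], [0.0, -1.0, -0.0]]
wrist_force: [0.4, 0.9, 0.1]
opening: 0.0503
```

```bash
python3 -c "
from h import *
go(.005,.265,.133)
cv2.imwrite('pics/s1.png',grab_frame('side'))"
```

```text
t 2.1 q [-40.   23.7  15.9 114.   -9.2  43.5  -9.8] loc [0.0029 0.2757] [0.518  0.2176 0.2313] F [0.45 0.87 0.14] op 0.050315522262188286
yaw 8.93625607579312 turn 0.006588019565510694 move cm [ 0.2   9.83 -1.07]
```

View pics/s1.png

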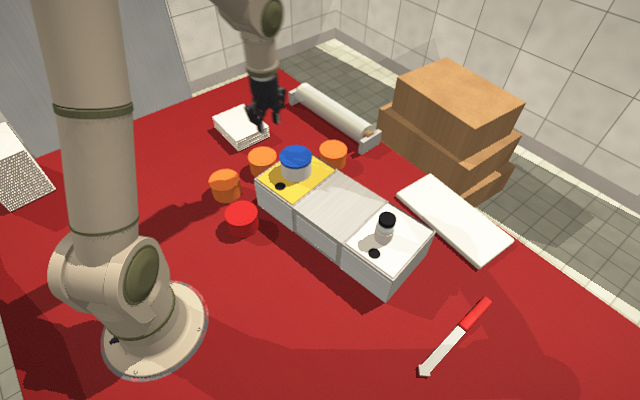

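The gripper is above and behind the tub, with its fingertips near (262,125), and nothing has moved. I'll descend behind the tub.

Call:
jog_arm(moves=[0.2,2,0,0.006,0,2,0,0,0,2,0,0,0,2,0,0,0,1.8,0,0,0,0,0,0])

```text
t: 2.75
eef_pos: [0.5183, 0.2191, 0.1313]
tcp_rot: [[0.989, -0.003, -0.148], [0.148, -0.002, 0.989], [-0.004, -1.0, -0.001]]
wrist_force: [0.4, 0.4, -0.3]
opening: 0.0503
```

```bash
python3 -c "
from h import *
go(.005,.24,.13)
a=grab_frame('side');b=grab_frame('top')
cv2.imwrite('pics/s2.png',np.hstack([cv2.resize(a[80:230,200:360],None,fx=2.5,fy=2.5),cv2.resize(b[120:270,190:350],None,fx=2.5,fy=2.5)]))"
```

```text
t 2.75 q [-37.4  31.7  12.6 118.6 -12.8  31.2  -7.1] loc [0.0034 0.2772] [0.5183 0.2191 0.1313] F [ 0.37  0.4  -0.29] op 0.05031722186568808
yaw 8.518815126212887 turn -0.0006976994373160128 move cm [ 0.16  0.13 -3.72]
```

View pics/s2.png

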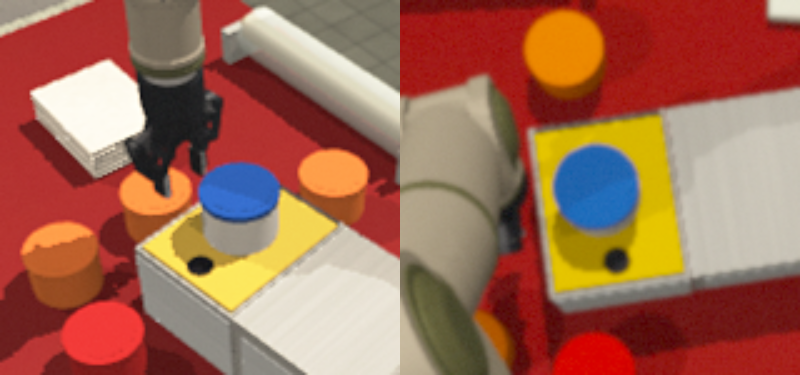

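The fingers straddle the tub's centreline about 40 mm short of contact. I'll approach and then push slowly.

Call:
jog_arm(moves=[0.15,0,-1.2,0,0,0,-1.2,0,0,0,-1,0,0,0,-0.5,0,0,0,-0.4,0,0,0,-0.4,0,0,0,-0.4,0,0,0,-0.4,0,0,0,-0.4,0,0,0,-0.4,0])

```text
t: 3.85
eef_pos: [0.5301, 0.1574, 0.1333]
tcp_rot: [[0.989, -0.0, -0.145], [0.145, 0.0, 0.989], [-0.0, -1.0, 0.0]]
wrist_force: [-0.9, 1.9, 1.8]
opening: 0.0502
```

```bash
cat > look.py <<'E'
from h import *
import sys
go(*map(float,sys.argv[2:5]))
a=grab_frame('side');b=grab_frame('top')
for n,im,z in(("top",b,.185),("side",a,.183)):
    h=cv2.cvtColor(im,cv2.COLOR_BGR2HSV)
    m=((h[...,0]>100)&(h[...,0]<125)&(h[...,1]>150)&(h[...,2]>60)).astype(np.uint8)
    k,l,st,ce=cv2.connectedComponentsWithStats(m)
    for i in range(1,k):
        if st[i,4]>100: print(n,st[i],"tub loc",loc(atz(n,*ce[i],z)).round(4))
cv2.imwrite(f'pics/{sys.argv[1]}.png',np.hstack([cv2.resize(a[80:240,220:400],None,fx=2.2,fy=2.2),cv2.resize(b[120:280,210:390],None,fx=2.2,fy=2.2)]))
E
python3 look.py s3 .005 .05 .13
```

```text
t 3.85 q [-30.7  30.9  11.9 119.9 -12.2  30.4  -1.5] loc [0.0059 0.2144] [0.5301 0.1574 0.1333] F [-0.92  1.94  1.8 ] op 0.050220008515690424
yaw 8.33815067815025 turn -0.0038508888973073363 move cm [ -0.03   0.32 -16.44]
top [261 179  30  32 744] tub loc [0.0011 0.1581]
side [282 147  33  24 595] tub loc [0.0034 0.1613]
```

View pics/s3.png

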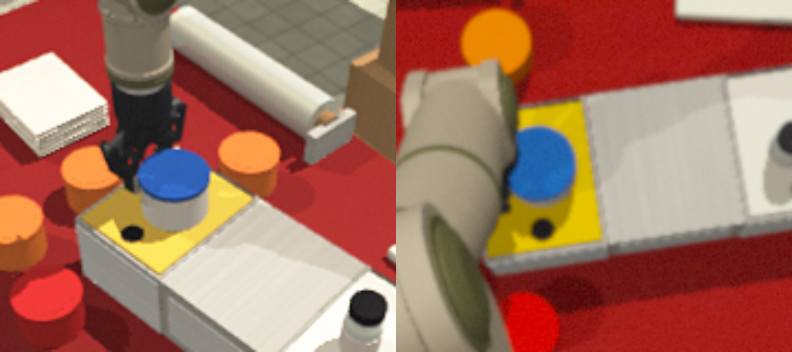

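The tub is sliding upright with about 2 N of push, and the cap shows no tilt. Continuing.

Call:
jog_arm(moves=[0,0,-0.5,-0.003,0,0,-0.5,0,0,0,-0.5,0,0,0,-0.5,0,0,0,-0.5,0,0,0,-0.5,0,0,0,-0.5,0,0,0,-0.5,0,0,0,-0.5,0,0,0,-0.5,0,0,0,-0.5,0,0,0,-0.5,0])

```text
t: 5.15
eef_pos: [0.5389, 0.0973, 0.1332]
tcp_rot: [[0.989, -0.0, -0.147], [0.147, -0.0, 0.989], [-0.0, -1.0, -0.0]]
wrist_force: [0.3, 1.3, 0.3]
opening: 0.0506
```

```bash
python3 look.py s4 .005 .053 .132
```

```text
t 5.15 q [-24.   30.6  11.2 120.5 -11.4  29.9   4.1] loc [0.0057 0.1537] [0.5389 0.0973 0.1332] F [0.29 1.35 0.33] op 0.05059759293945255
yaw 8.473414458278679 turn -0.0014900905753725546 move cm [ -0.05   0.12 -10.07]
top [285 175  28  32 675] tub loc [0.0002 0.0941]
side [298 156  33  26 666] tub loc [0.0043 0.1012]
```

View pics/s4.png

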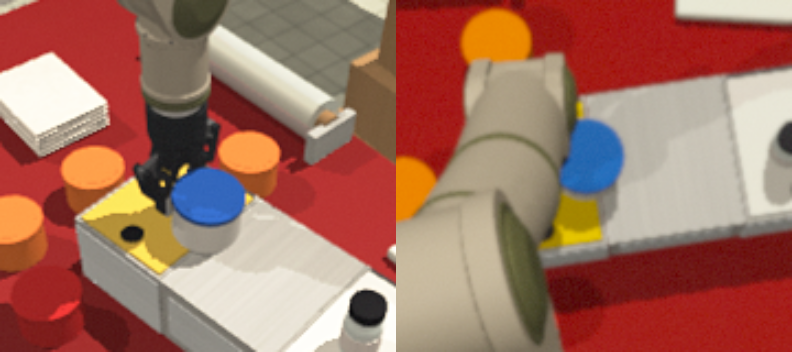

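The tub straddles the seam at about y=0.10 in station coordinates and is still upright. Continuing.

Call:
jog_arm(moves=[0,0,-0.5,-0.001,0,0,-0.5,0,0,0,-0.5,0,0,0,-0.5,0,0,0,-0.5,0,0,0,-0.5,0,0,0,-0.5,0,0,0,-0.5,0,0,0,-0.5,0,0,0,-0.5,0,0,0,-0.5,0,0,0,-0.5,0])

```text
t: 6.45
eef_pos: [0.5479, 0.0382, 0.1333]
tcp_rot: [[0.989, -0.0, -0.149], [0.149, -0.0, 0.989], [-0.0, -1.0, -0.0]]
wrist_force: [-0.5, 1.1, -0.5]
opening: 0.05
```

```bash
python3 look.py s5 .005 .053 .132
```

```text
t 6.45 q [-17.3  30.6  10.6 120.3 -10.8  30.    9.8] loc [0.0058 0.0939] [0.5479 0.0382 0.1333] F [-0.53  1.12 -0.53] op 0.05000086394727888
yaw 8.54042386417711 turn -0.00032055581263959465 move cm [-0.08  0.13 -4.09]
top [312 172  22  32 531] tub loc [-0.0017  0.0292]
side [313 166  34  28 702] tub loc [0.0035 0.0413]
```

View pics/s5.png

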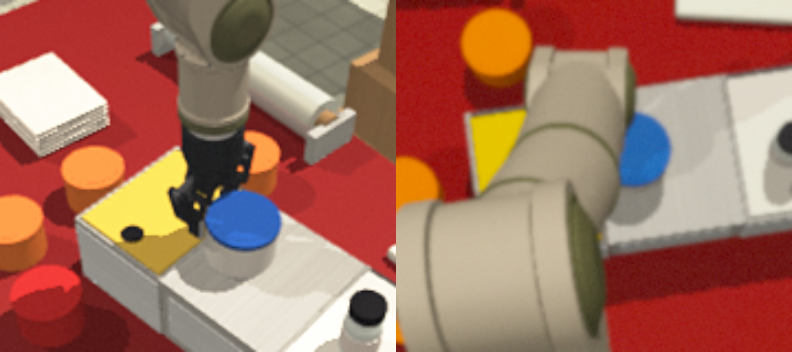

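Call:
jog_arm(moves=[0,0,-0.5,0,0,0,-0.5,0,0,0,-0.5,0,0,0,-0.5,0,0,0,-0.5,0,0,0,-0.5,0,0,0,-0.4,0,0,0,-0.3,0,0,0,-0.2,0,0,0,-0.1,0,0,0,0,0])

```text
t: 7.65
eef_pos: [0.5539, -0.001, 0.1333]
tcp_rot: [[0.989, 0.0, -0.148], [0.148, -0.0, 0.989], [0.0, -1.0, -0.0]]
wrist_force: [0.0, 2.1, -0.6]
opening: 0.0505
```

Call:
jog_arm(moves=[0,0,0.5,0,0,0,1.5,0,0,0,2,0,0,-3,2,0,0,-4,1,0,0,-3,0,0,0,0,0,0])

```text
t: 8.35
eef_pos: [0.545, 0.0703, 0.237]
tcp_rot: [[0.989, 0.006, -0.15], [0.15, 0.002, 0.989], [0.007, -1.0, 0.001]]
wrist_force: [0.1, -0.1, -0.2]
opening: 0.0499
```

```bash
python3 look.py s6 -.068 .171 .232
```

```text
t 8.35 q [-23.7  22.2  14.3 115.4  -7.9  43.    4. ] loc [0.0077 0.126 ] [0.545  0.0703 0.237 ] F [ 0.07 -0.12 -0.15] op 0.04992563459427871
yaw 8.643467732382028 turn 0.0014778989615273075 move cm [-7.56  0.46  4.51]
top [315 170  32  32 820] tub loc [0.003  0.0046]
side [324 175  34  26 709] tub loc [0.0012 0.0007]
```

View pics/s6.png

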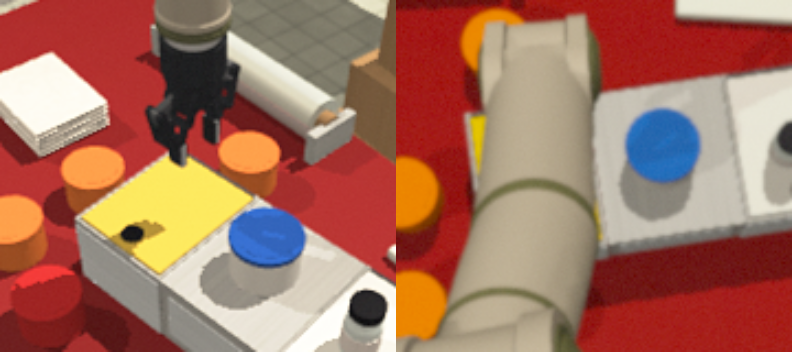

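The tub stands upright at the deck's centre: station (0.002, 0.003), against a limit of ±0.042. Next I'll shut the jaws and move above the press spot.

Call:
jog_arm(moves=[-1.5,0,0.9,0,-1.5,0,0.9,0,-1.5,0,0.9,0,-1.5,0,0.9,0,-1.5,0,0.9,0,0,2,0,0,0,2,0,0,0,2,0,0,0,1,0,0,0,0,0,0], jaw=-1)

```text
t: 9.45
eef_pos: [0.4616, 0.1016, 0.1621]
tcp_rot: [[0.989, -0.003, -0.149], [0.149, -0.001, 0.989], [-0.003, -1.0, -0.001]]
wrist_force: [-0.2, 1.1, 0.4]
opening: 0.0003
```

```bash
python3 look.py s7 -.068 .171 .12
```

```text
t 9.45 q [-27.9  23.9  11.7 128.4  -9.8  28.7  -0. ] loc [-0.0702  0.1695] [0.4616 0.1016 0.1621] F [-0.21  1.07  0.4 ] op 0.00027252410636205356
yaw 8.54449311921698 turn -0.00024953391409049397 move cm [0.23 4.21 0.16]
top [315 170  32  32 825] tub loc [0.0029 0.005 ]
side [324 175  34  26 708] tub loc [0.0013 0.0007]
```

View pics/s7.png

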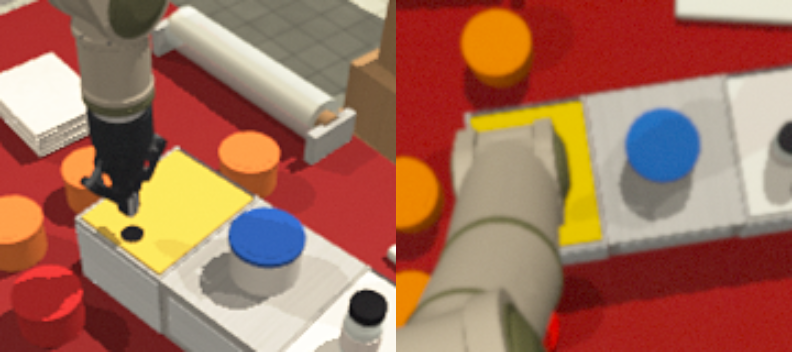

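The shut fingertips are right above the black spot at crop pixel (132,233). I'll come down to it.

Call:
jog_arm(moves=[0.2,1.5,0.15,0,0,1.5,0,0,0,0.8,0,0,0,0.3,0,0,0,0.1,0,0,0,0,0,0])

```text
t: 10.15
eef_pos: [0.4646, 0.1035, 0.1217]
tcp_rot: [[0.989, 0.001, -0.148], [0.148, 0.0, 0.989], [0.001, -1.0, 0.0]]
wrist_force: [-0.6, -0.6, 0.4]
opening: -0.0001
```

Call:
jog_arm(moves=[0,0.2,0,0,0,0.1,0,0,0,0.1,0,0,0,0.1,0,0,0,0,0,0])

```text
t: 10.65
eef_pos: [0.4647, 0.1035, 0.1167]
tcp_rot: [[0.989, 0.001, -0.148], [0.148, 0.0, 0.989], [0.001, -1.0, 0.0]]
wrist_force: [-1.7, -0.1, 6.5]
opening: -0.0002
```

```bash
python3 -c "
from h import *
go(-.068,.171,.1135)"
```

```text
t 10.65 q [-25.9  28.6   9.2 130.1 -11.8  21.9   1.6] loc [-0.0668  0.1709] [0.4647 0.1035 0.1167] F [-1.73 -0.1   6.47] op -0.0001541781445420296
yaw 8.531706066576753 turn -0.0004727100842883136 move cm [-0.12  0.32  0.01]
```

Call:
jog_arm(moves=[0,0.1,0,0,0,0.1,0,0,0,0.1,0,0,0,0,0,0,0,0,0,0])

```text
t: 11.15
eef_pos: [0.4647, 0.1035, 0.1138]
tcp_rot: [[0.989, 0.001, -0.148], [0.148, 0.0, 0.989], [0.001, -1.0, 0.0]]
wrist_force: [0.4, 0.3, 5.3]
opening: -0.0001
```

The press is 6.2 mm deep and the force has dropped from 6.5 N to 5.3 N, so the catch has probably tripped. I'll rise.

Call:
jog_arm(moves=[0,-0.5,0,0,0,-1.5,0,0,0,-3,0,0,0,-4,0,0,0,-4,0,0,0,-4,0,0,0,-4,0,0,0,-2,0,0,0,0,0,0])

```text
t: 12.05
eef_pos: [0.4653, 0.1036, 0.3464]
tcp_rot: [[0.989, 0.005, -0.148], [0.148, 0.002, 0.989], [0.005, -1.0, 0.002]]
wrist_force: [0.1, 0.5, -0.7]
opening: 0.0003
```

```bash
python3 look.py s8 -.1 .3 .33
```

```text
t 12.05 q [-33.5   9.3  16.7 115.6  -3.3  55.2  -6.6] loc [-0.0662  0.1708] [0.4653 0.1036 0.3464] F [ 0.09  0.5  -0.67] op 0.00026011765270127744
yaw 8.534745909522774 turn -0.0004196548161367053 move cm [-3.39  1.64 12.91]
top [315 170  32  32 822] tub loc [0.003  0.0047]
side [324 175  34  26 709] tub loc [0.0012 0.0007]
```

View pics/s8.png

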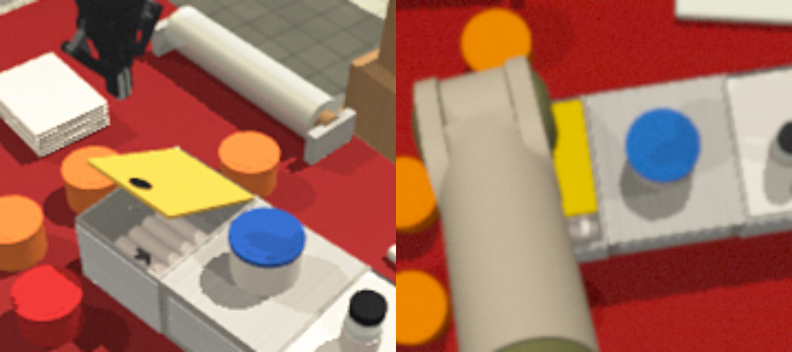

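The lid is ajar, with its front edge near crop pixel (130,185). I'll move the arm aside and do a final full check.

Call:
jog_arm(moves=[0,0,2,0,0,0,3,0,0,0,3,0,0,0,3,0,0,0,3,0,0,0,3,0,0,0,3,0,0,0,2,0,0,0,0,0,0,0,0,0,0,0,0,0])

```text
t: 13.25
eef_pos: [0.4317, 0.3196, 0.3425]
tcp_rot: [[0.989, -0.001, -0.147], [0.147, -0.002, 0.989], [-0.001, -1.0, -0.001]]
wrist_force: [-0.9, -0.5, 0.0]
opening: 0.0001
```

```bash
python3 look.py s9 -.1 .3 .33; python3 -c "
from h import *
a=grab_frame('side');b=grab_frame('top');
cv2.imwrite('pics/f.png',np.vstack([cv2.resize(a[60:],(480,255)),cv2.resize(b,(480,300))]))
A=cv2.imread('pics/side0.png');B=cv2.imread('pics/top0.png')
print(atz('top',391,182,.205),loc(atz('top',391,182,.205)))
for n,i,j,r in(('jar+white',B,b,(145,245,365,430)),('knife',B,b,(145,245,455,490)),('trays',A,a,(98,155,205,275)),('jar side',A,a,(205,300,350,440))):
    y0,y1,x0,x1=r;print(n,cv2.absdiff(i,j)[y0:y1,x0:x1].mean().round(2), cv2.phaseCorrelate(cv2.cvtColor(i,6)[y0:y1,x0:x1].astype('f4').copy(),cv2.cvtColor(j,6)[y0:y1,x0:x1].astype('f4').copy()))
"
```

```text
t 13.25 q [-50.5  14.6  10.1 108.7  -3.   57.  -30.6] loc [-0.0672  0.3895] [0.4317 0.3196 0.3425] F [-0.85 -0.54  0.01] op 9.507504782060793e-05
yaw 8.460090441552243 turn -0.0017226385368396546 move cm [-3.26  1.27 -8.95]
top [315 170  32  32 822] tub loc [0.0031 0.0048]
side [324 175  34  26 710] tub loc [0.0012 0.0006]
[ 0.5639274  -0.21330529  0.205     ] [-0.01583539 -0.15719591]
jar+white 9.85 ((0.009391961489306766, 0.02615769518146749), 0.9501497708426582)
knife 7.2 ((-0.026566852691139786, -0.17219925745799003), 1.0207399691475763)
trays 2.94 ((0.04563988601886848, -0.05906911728462205), 0.984285298762498)
jar side 7.06 ((0.07068982729202133, 0.01612453193096286), 0.9508152648254677)
```

View pics/f.png

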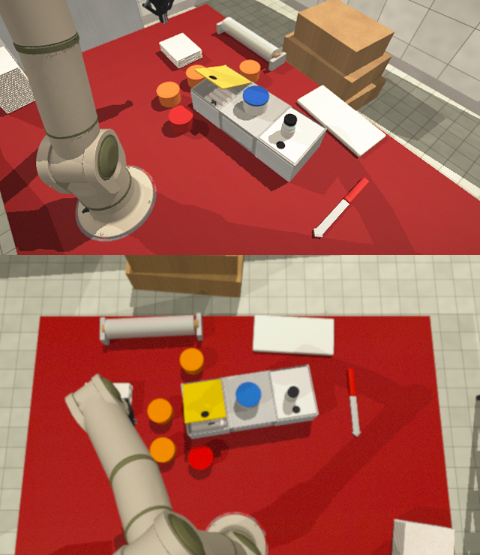

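The yellow lid is ajar, with its front edge near (225,75). The tub is on the deck at (256,95), the white lid is shut, and the jar, trays and knife haven't moved (image shift under 0.2 px). The arm is clear, so I'm handing in.

```bash
python3 -c "
from station import *
print(job_done())"
```

```text
the job is handed in; nothing more can be done
None
```

The job is handed in, and the tub and yellow lid ended as asked at about 13.4 s of the 43 s allowed.

- **Tub:** I slid the blue-capped tub with half-open fingers, at about 1–2 N, and it looked upright each time I checked. It finished within about 5 mm of the deck's centre, and up to 42 mm off-centre along the row would still have been wholly on the steel. The two cameras differ by about 4 mm on its position, well inside that margin.
- **Yellow lid:** I pressed the black spot with shut fingers to about 6 mm, at no more than about 6.5 N in the readings. I then rose straight up, and the lid sprang ajar. I confirmed the opening from the pictures only and did not measure its angle.
- **Everything else:** The white lid looks shut. The jar, trays and knife shifted by less than 0.2 px between the first and last pictures. The arm finished clear of everything, with wrist force of about 1 N or less (sensor noise). None of the last checks failed.

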